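# Fit the chocolate head to the plate-decorating printer

## Task

Take the square-bodied chocolate head off its parking stand and settle it gently in the printer's carriage, feeling for the seats, until its three ball feet are fully home in the cone, groove and flat; never force it against the printer or let it drop. Then swing the carriage's spring clamp fully over the pad on the head and let go. Leave the round-bodied head, the bottles, the jar, the ramekin and the bowl where they are.

Things in the scene. Friction and masses are not known exactly. Their poses are not given: they have to be found in the camera images.
- printer: White printer, 330x400 mm, bridge 165 high. Origin: on the table under the loading place; x away from its front, y along the bridge. Alu carriage 163x164, deck top at z=163.5 mm. Seated, the head's x and y axes are the printer's, its feet at x=-38,y=30 (cone), 50,30 (groove along x), -38,-50 (flat), all shifted by one unmeasured carriage offset of up to 18 mm either way along y; in x exact.
- clamp (a joint): Spring clamp on the carriage: 0 open (starts 0-0.2), 1.57 closed over the head's clamp pad. Upright pivot 78 mm from the seated head's axis towards head -x. Handle: upright black knob 15 mm dia, at z=212-246 mm of the printer, 42 mm from the pivot: towards head -y at 0, swinging clockwise seen from above to -x at 1.57. Takes 2-10 N at the knob; stays where left. It cannot pull the head home.
- head_grip (a point): The head to fit, 0.36-0.59 kg: square aluminium body 40x40x68 mm, this point at its centre, on its axis, 62 mm above the ball bottoms; faces along the head's x and y. Black cap to 104 mm. L-shaped flange (x -53 to 65, y -66 to 45; top 28 above the ball bottoms), raised clamp pad to x=-44, top 36, nozzle to 22 below the balls. Stands on a grey 140 mm square stand 45 high.
- foot_cone (a point): Bottom of the steel ball foot (12 mm dia) for the cone, at x=-38, y=30, z=-62 mm from head_grip in the head's axes. Seats: 45-degree cone, mouth 12 mm dia; V-groove of the same slope, 12 wide, 30 long; flat pocket 22 dia. Home, ball bottoms are at printer z=160 mm; on the bare deck 163.5. Set down d mm off across cone or groove, a ball stops d mm high up to d=1.8; at d=3 2.7 high, at d=4 3.2.
- foot_groove (a point): Bottom of the steel ball foot (12 mm dia) for the V-groove, at x=50, y=30, z=-62 mm from head_grip in the head's axes; home at printer z=160 mm.
- foot_flat (a point): Bottom of the steel ball foot (12 mm dia) for the flat, at x=-38, y=-50, z=-62 mm from head_grip in the head's axes; home at printer z=160 mm. Limit for the push between head and printer: 35 N.
- round_head: Another head on a like stand, with the same flange and feet but a round body 44 mm dia under a black cap, 86 mm high. Origin amid its feet at the ball bottoms. Leave alone.
- sauce_bottle_mid (a point): White sauce bottle, 56 mm dia, 185 mm high; the point is half-way up. Leave alone.
- small_bottle_mid (a point): Small amber bottle, 42 mm dia, 120 mm high; the point is half-way up. Leave alone.
- jar_mid (a point): Jar of red preserve with a black lid, 76 mm dia, 105 mm high; the point is half-way up. Leave alone.
- ramekin_mid (a point): White ramekin, 76 mm dia, 40 mm high; the point is half-way up. Leave alone.
- bowl: Steel bowl, 110 mm dia, 45 mm high; origin at the centre of its underside. Leave alone.

How it is judged:
On the way, in this order (a step that is already met when the one before it is completed fails the run):
1. the square-bodied head is lifted clear of its stand (contact force between head and the fingers above 0.5 N and height (world z) of head_grip above 0.15 m), for 0.1 s.
2. with the clamp still open, all three ball feet of the head are home in their seats (z of each of foot_cone, foot_groove, foot_flat in the frame of printer below 0.1617 m and z of foot_flat in the frame of printer above 0.157 m and horizontal distance between head_grip and printer below 0.025 m and value of joint clamp below 0.6 rad), for 0.3 s.
At the end, for the whole second after the job is handed in: The square-bodied head sits in the carriage with the bottoms of all three ball feet within 1.7 mm of the seated height (160 mm above the printer's underside), turned as the printer is (within 0.06 rad), at rest; the clamp is swung over the pad (joint above 1.35 rad) (z of foot_cone in the frame of printer between 0.157 and 0.1617 m and z of foot_groove in the frame of printer between 0.157 and 0.1617 m and z of foot_flat in the frame of printer between 0.157 and 0.1617 m and horizontal distance between head_grip and printer below 0.025 m and angle between the x axis of head_grip and the x axis of printer, either way round below 0.06 rad and value of joint clamp above 1.35 rad and linear speed of head below 0.02 m/s); the robot touches nothing.
It fails at once if the head is forced against the printer with more than 35 N (contact force between head and printer above 35 N).
It fails at once if the head is dropped: it falls out of the fingers at more than 0.3 m/s (a drop of some 5 mm) (contact force between head and the fingers below 0.1 N and linear speed of head above 0.3 m/s).
It fails at once if the round-bodied head is moved more than 15 mm (distance of round_head from where it was at the start of the episode above 0.015 m).
It fails at once if a bottle, the jar, the ramekin or the bowl is moved more than 20 mm (distance of any of sauce_bottle_mid, small_bottle_mid, jar_mid, ramekin_mid, bowl from where it was at the start of the episode above 0.02 m).
It also fails if it takes over 72 s, if anything falls off the work surface, if the arm or the gripper's body presses on something with over 40 N, if the wrist force passes 120 N, or if a joint passes its speed limit or range.

## Robot

A 6-joint arm with a two-finger parallel gripper is mounted at the origin on the work surface. World frame = base frame: x ahead of the robot, y to its left, z up, the work surface at z = 0. Lengths are in m, angles in rad, forces in N, time in s.
With the tool pointing down it reaches from about 0.4 to 0.925 m from the base axis. Payload 12.5 kg.
Tool frame: the origin (TCP) lies midway between the tips of the shut fingers; the grasp point (between the pads) lies 19 mm behind it; z points along the fingers, y is the direction in which the jaws open and shut (so a half turn about z gives the same grasp; the last joint's range is limited). The gripper opens to 95 mm and grips with 3 to 60 N. Pads are 20 mm wide; open, the fingers measure 119 mm over their backs; the gripper's body (75 mm by 180 mm) begins 59 mm behind the grasp point.
Start: joints at [-1.366, 0.491, 1.559, -0, 1.092, -0.106], TCP at [0.191, -0.595, 0.215] pointing down, gripper open.
Joint ranges: [-3.1, 3.1], [-0.84, 2.19], [0.05, 2.79], [-1.13, 4.28], [0.06, 2.93], [-2.69, 2.69]. Speed limits (rad/s): [2.22, 2.22, 2.79, 3.14, 3.14, 3.14].

## Interface

Orientations are given as a 3x3 rotation matrix whose columns are the frame's x, y, z axes.
In Python, from station import * gives the robot as it stands.
- The arm moves only by the tool jog_arm, never from a script. Its argument "targets" is a list of rows, each a list of 3 entries, a list of its own where there are three numbers: the shift along the tool's x, y, z in cm, then the turn about the tool's z in rad, then the finger opening in cm, from 0 to 9.51. A call has 1 to 10 rows; each row is the pose to reach, as a shift and turn from the pose commanded when the call began, along the tool's axes at that moment; what a row does not reach only later rows make up. A row lasts 1/10 s, in which the tool goes at most 50 mm and 8.59 degrees, less where a joint would pass 70% of its speed; a pose out of reach is approached as far as the arm can. A call with a gripper value outside its range is refused whole. The fingers move at their own pace and stop on an object; "force" is the grip in N (left out, the last holds). Time passes only in rows, so rows that repeat a pose let the fingers close. It gives the time, the measured TCP pose, the force and the opening at its end, in the units of the state.
- observe(): the state, without advancing time (a new reading comes with each control period).
- read_camera(name): name is "scene" or "top" or "wrist"; returns a dict with "pixels" (420x560x3 uint8, blue, green, red), "range_z" (420x560 float32, m along the optical axis (not along the pixel's ray), 0 where there is no reading), "fx", "fy", "cx", "cy" (pixels), "R" (3x3) and "t" (3): a world point X has camera coordinates R X + t; the wrist camera has in their place "T_tool_cam" (4x4, takes a point from camera to tool coordinates, whose origin is the TCP and whose axes are the flange's). Camera axes: x right, y down, z forward; pixel columns grow to the right and rows downward; lengths in m; the calibration is good to about 2 mm. A picture is of the moment at which its call begins: read the wrist's pose just before it.
- close_job(): hands the job in, once; it reports no verdict.
The state is a dict: "clock": time; "qpos": joint angles; "joint_velocities": joint speeds; "joint_efforts": joint torques, N m; "eef_pos": TCP position; "eef_rot": TCP orientation; "ft_force": force on the tool from outside, world axes, zero at the start; "torque": the same for the moment, N m; "gripper_width": finger opening in m.
Only numpy, scipy, OpenCV 4.12 (cv2) and the standard library are available. Lean on these libraries where they do the work, as an engineer would, in place of code of your own. Each camera call takes 0.05 s, during which the arm holds its last target. There are 200 camera calls.

## Working session

There is one attempt and no reset: what is moved stays moved. The work goes in short steps, Python scripts to look and compute and a tool call to move; the robot and the scene stay as the last step left them, time stands still between calls to the robot, and variables do not carry over. Pictures are saved under pics/ and viewed, about 8 in all and at most 12, crops included, and the job is handed in when it is done.

Besides the shell and the picture viewer there is one more tool, called after "Request:" by a JSON object that holds its "method" and its "body", one argument or row to a line. jog_arm: Moves the arm, as the interface text tells. Its arguments: {"type":"object","properties":{"targets":{"type":"array","items":{"type":"array"}},"force":{"type":"number"}},"required":["targets"]}

```bash
mkdir -p pics; cat > h.py <<'E'
from station import *
import numpy as np, cv2
def grab(n):
    s=observe(); c=read_camera(n)
    if 'T_tool_cam' in c:
        T=np.eye(4);T[:3,:3]=np.array(s['eef_rot']);T[:3,3]=s['eef_pos']
        W=T@np.array(c['T_tool_cam']); c['Rw']=W[:3,:3]; c['o']=W[:3,3]
    else:
        R=np.array(c['R']); c['Rw']=R.T; c['o']=-R.T@np.array(c['t'])
    v,u=np.mgrid[0:420,0:560]; z=c['range_z']
    d=np.stack([(u-c['cx'])/c['fx'],(v-c['cy'])/c['fy'],np.ones_like(z)],-1)
    c['d']=d@c['Rw'].T
    c['P']=c['d']*z[...,None]+c['o']; c['P'][z==0]=np.nan
    return c
def ray(c,u,v,z):
    d=c['Rw']@np.array([(u-c['cx'])/c['fx'],(v-c['cy'])/c['fy'],1]); return c['o']+d*(z-c['o'][2])/d[2]
E
python3 - <<'E'
from h import *
s=observe(); print(s['clock'],s['eef_pos'],np.round(s['eef_rot'],3).tolist(),s['ft_force'])
for n in('scene','top'):
    c=grab(n); cv2.imwrite(f'pics/{n}0.png',c['pixels']); np.save(f'{n}0.npy',c['P']); print(n,c['o'],c['fx'])
E
```

```text
0.0 [ 0.1911086  -0.59481304  0.21407149] [[0.952, 0.306, -0.0], [0.306, -0.952, 0.001], [0.0, -0.001, -1.0]] [ 0.92629887 -0.13262736  1.35343141]
scene [ 1.38769921 -0.03592117  0.81012145] 381.88986198806106
top [0.28172341 0.03920897 1.61941077] 422.7177726098877
```

View pics/top0.png

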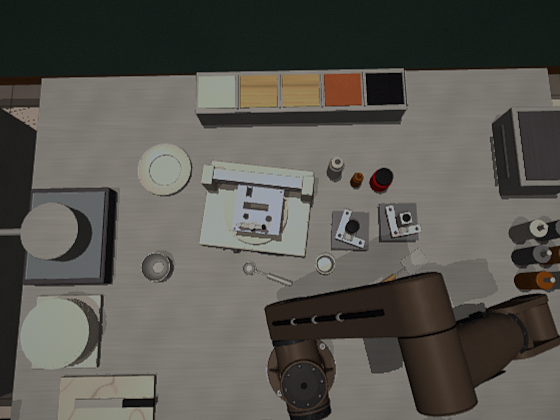

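View pics/scene0.png

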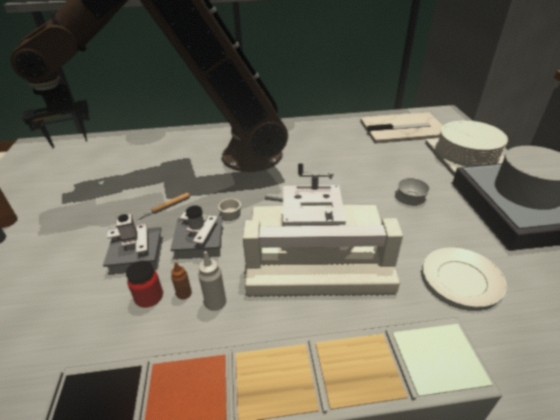

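```bash
python3 - <<'E'
from h import *
a=cv2.imread('pics/top0.png');b=cv2.imread('pics/scene0.png')
r=lambda i,f:cv2.resize(i,None,fx=f,fy=f,interpolation=cv2.INTER_CUBIC)
t=r(a[150:260,195:430],3.4); np.save('x.npy',0)
s=np.hstack([r(b[195:275,95:225],2.9),r(b[155:235,275:355],2.9)])
w=max(t.shape[1],s.shape[1]);p=lambda i:cv2.copyMakeBorder(i,0,0,0,w-i.shape[1],0)
o=np.vstack([p(t),p(s)])[:600];print(o.shape);cv2.imwrite('pics/crop.png',o)
P=np.load('top0.npy')
for n,(x0,x1,y0,y1) in dict(sq=(380,430,195,245),pr=(200,315,160,258),cl=(230,285,180,240)).items():
    q=P[y0:y1,x0:x1].reshape(-1,3); print(n,np.histogram(q[:,2],bins=np.arange(0,.29,.01))[0])
E
```

```text
(600, 799, 3)
sq [383   1   0 123 620  29 138 271  42   9   8  16   7  61  64  12   0   0
   0   0   0   0   0   0   0   0   0   0]
pr [ 805   21   22   89 2581 1696  228  660  114   12   19   14   32  137
  100 1218 2106   36    3    1   11   98    7    1   12    3    0    0]
cl [   0    0    0    0  103   80  204  436   48    0    0    0    3   54
   54  667 1469   27    3    1   11   98    7    1   12    3    0    0]
```

View pics/crop.png

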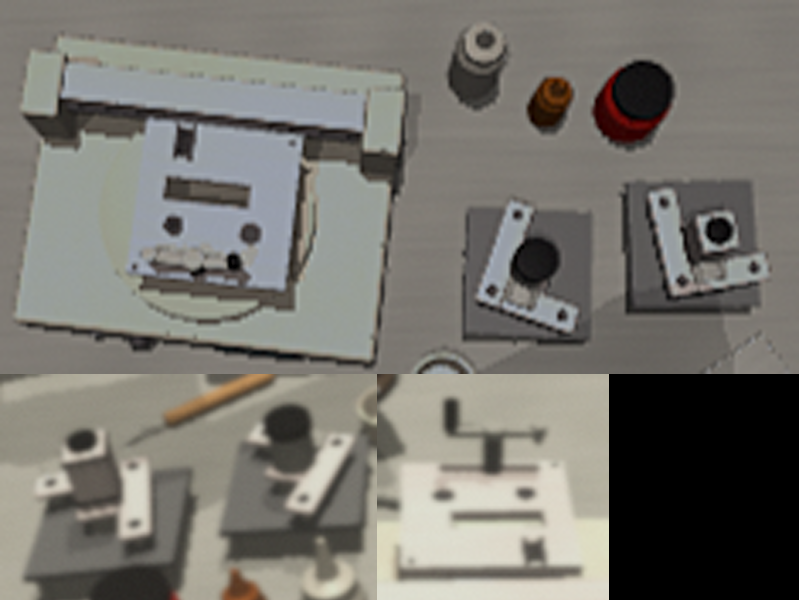

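```bash
python3 - <<'E'
from h import *
c=grab('top'); P=c['P']; px=c['pixels'].astype(int)
f=3.4; pt=lambda x,y,z: ray(c,195+x/f-.35,150+y/f-.35,z)
print('feet',[pt(x,y,.073)[:2].round(4) for x,y in((683,281),(662,203),(757,267))])
# flange mask by height & box
def rect(m,z,n):
    v,u=np.nonzero(m); q=np.array([ray(c,a,b,z)[:2] for a,b in zip(u,v)]).astype(np.float32)
    print(n,len(q),cv2.minAreaRect(q*1000))
def win(x0,x1,y0,y1):
    m=np.zeros((420,560),bool);m[y0:y1,x0:x1]=1;return m
Z=P[...,2]
rect(win(380,430,195,245)&(Z>.12)&(Z<.16),.145,'cap/body top')
rect(win(380,430,195,245)&(Z>.062)&(Z<.085),.073,'flange')
k,l,st,ce=cv2.connectedComponentsWithStats((win(225,290,180,240)&(Z>.155)&(Z<.17)).astype(np.uint8))
i=1+st[1:,4].argmax(); rect(l==i,.1635,'deck')
print('seats',[pt(x,y,.1635)[:2].round(4) for x,y in((172,225),(185,140),(250,235))])
m=win(225,290,180,240)&(Z>.205); print('clamp',[ (a.round(3)) for a in P[m][:: max(1,m.sum()//12)]])
m=win(225,290,180,240)&(Z>.235); print('knob',P[m].mean(0))
E
```

```text
feet [array([ 0.4827, -0.3574]), array([ 0.569, -0.34 ]), array([ 0.4964, -0.4385])]
cap/body top 147 ((522.1347045898438, -376.0068359375), (41.437828063964844, 45.15181350708008), 8.412103652954102)
flange 438 ((530.946044921875, -388.65240478515625), (117.31925201416016, 110.73290252685547), 9.176949501037598)
deck 1826 ((562.2874755859375, 141.38092041015625), (163.9064483642578, 169.69871520996094), 82.15609741210938)
seats [array([0.5393, 0.1869]), array([0.6287, 0.1733]), array([0.5272, 0.1068])]
clamp [array([0.506, 0.209, 0.218]), array([0.502, 0.196, 0.217]), array([0.501, 0.162, 0.219]), array([0.499, 0.186, 0.212]), array([0.499, 0.153, 0.21 ]), array([0.496, 0.196, 0.214]), array([0.495, 0.162, 0.216]), array([0.496, 0.129, 0.205]), array([0.493, 0.186, 0.211]), array([0.491, 0.152, 0.215]), array([0.486, 0.117, 0.248]), array([0.488, 0.143, 0.211]), array([0.485, 0.166, 0.215]), array([0.482, 0.115, 0.226])]
knob [0.48807634 0.11867513 0.24464444]
```

Request:
{"method": "jog_arm", "body": {
  "targets": [
    [[19,-5.2,-4.6],0.1,9.5],
    [[38.2,-10.4,-4.6],0.15,9.5],
    [[38.2,-10.4,-4.6],0.15,9.5],
    [[38.2,-10.4,-4.6],0.15,9.5],
    [[38.2,-10.4,-4.6],0.15,9.5],
    [[38.2,-10.4,-4.6],0.15,9.5],
    [[38.2,-10.4,-4.6],0.15,9.5],
    [[38.2,-10.4,-4.6],0.15,9.5],
    [[38.2,-10.4,-4.6],0.15,9.5],
    [[38.2,-10.4,-4.6],0.15,9.5]
  ]
}}

```text
clock: 1.15
eef_pos: [0.5236, -0.3784, 0.2602]
eef_rot: [[0.987, 0.162, -0.001], [0.162, -0.987, 0.0], [-0.001, -0.0, -1.0]]
ft_force: [0.0, 0.5, -0.2]
gripper_width: 0.0947
```

```bash
python3 - <<'E'
from h import *
c=grab('wrist'); s=observe(); print(s['clock'],s['eef_pos'],s['eef_rot'],s['qpos'],s['ft_force'])
print(np.round(c['T_tool_cam'],3).tolist(),c['fx'],np.nanmin(c['P'][...,2]),np.nanmax(c['P'][...,2]))
cv2.imwrite('pics/w1.png',c['pixels'])
E
```

```text
1.2 [ 0.52270117 -0.37915945  0.2601845 ] [[ 9.87008419e-01  1.60666371e-01 -8.36054447e-04]
 [ 1.60666658e-01 -9.87008684e-01  2.88514504e-04]
 [-7.78838421e-04 -4.19092318e-04 -9.99999609e-01]] [-7.29647125e-01  4.83299625e-01  1.44511479e+00 -3.65262776e-04
  1.21399379e+00  6.79910986e-01] [-0.66921788 -0.21837834  0.49415593]
[[-0.001, -0.969, -0.249, 0.07], [1.0, -0.001, -0.0, -0.001], [0.0, -0.249, 0.969, -0.17], [0.0, 0.0, 0.0, 1.0]] 330.42164400790097 -0.0038545421603443097 0.3893283686667006
```

View pics/w1.png

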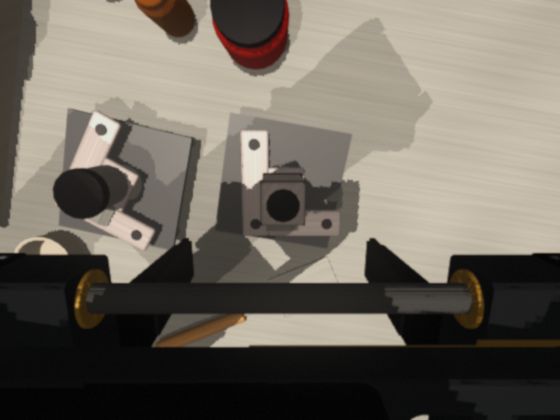

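```bash
python3 - <<'E'
from h import *
c=grab('wrist'); g=c['pixels'].max(2); Z=c['P'][...,2]
out=[]
for u,v in((256,224),(254,144),(327,223)):
    w=g[v-9:v+10,u-9:u+10]; m=w<(int(w.min())+int(w.max()))/2
    k,l,st,ce=cv2.connectedComponentsWithStats(m.astype(np.uint8)); l0=l[9,9]; out.append(ray(c,*(ce[l0]+[u-9,v-9]),.073)[:2]); print(st[l0],out[-1])
C,G,F=out; d=G-C; e=C-F; print('yaw',np.arctan2(d[1],d[0]),np.arctan2(-e[0],e[1]),np.linalg.norm(d),np.linalg.norm(e))
y=.16; 
for y in (.14,.16): R=np.array([[np.cos(y),-np.sin(y)],[np.sin(y),np.cos(y)]]); print([ (p-R@np.array(q)).round(4) for p,q in((C,(-.038,.03)),(G,(.05,.03)),(F,(-.038,-.05)))])
m=np.zeros_like(g,bool);m[165:235,255:312]=1;m&=(Z>.135)&(Z<.16); m&=g<60
v,u=np.nonzero(m);print('cap',m.sum(),Z[m].mean(),ray(c,u.mean(),v.mean(),.149))
m=np.zeros_like(g,bool);m[165:235,250:312]=1;m&=(Z>.132)&(Z<.144)
q=c['P'][m][:,:2].astype(np.float32)*1000; print('bodytop',m.sum(),cv2.minAreaRect(q))
E
```

```text
[ 3  3 12 10 90] [ 0.4852249  -0.35757612]
[ 3  3 11 11 95] [ 0.57182452 -0.3429665 ]
[ 3  4 10 10 86] [ 0.49805343 -0.43588763]
yaw 0.16712932209427833 0.1623719408526771 0.08782332356056645 0.07935529857671739
[array([ 0.527, -0.382]), array([ 0.5265, -0.3797]), array([ 0.5287, -0.3811])]
[array([ 0.5275, -0.3811]), array([ 0.5272, -0.3805]), array([ 0.5276, -0.3805])]
cap 860 0.14816257086143886 [ 0.5286404  -0.38052523  0.149     ]
bodytop 1123 ((527.8307495117188, -380.3074035644531), (40.40342330932617, 41.17539596557617), 8.593250274658203)
```

Request:
{"method": "jog_arm", "body": {
  "targets": [
    [[0.42,0.2,4],0,9.5],
    [[0.42,0.2,8],0,9.5],
    [[0.42,0.2,12],0,9.5],
    [[0.42,0.2,15],0,9.5],
    [[0.42,0.2,17.2],0,9.5],
    [[0.42,0.2,17.2],0,9.5],
    [[0.42,0.2,17.2],0,5],
    [[0.42,0.2,17.2],0,3],
    [[0.42,0.2,17.2],0,3],
    [[0.42,0.2,17.2],0,3]
  ],
  "force": 20
}}

```text
clock: 2.25
eef_pos: [0.5277, -0.3808, 0.0897]
eef_rot: [[0.987, 0.16, 0.001], [0.16, -0.987, -0.001], [0.001, 0.001, -1.0]]
ft_force: [-0.9, -0.7, 0.0]
gripper_width: 0.0682
```

Request:
{"method": "jog_arm", "body": {
  "targets": [
    [[0,0,0],0,3],
    [[0,0,0],0,3],
    [[0,0,0],0,3],
    [[0,0,0],0,3],
    [[0,0,0],0,3],
    [[0,0,0],0,3]
  ],
  "force": 20
}}

```text
clock: 2.85
eef_pos: [0.5276, -0.3805, 0.0887]
eef_rot: [[0.987, 0.16, 0.0], [0.16, -0.987, -0.0], [0.0, 0.0, -1.0]]
ft_force: [0.5, 0.2, 1.8]
gripper_width: 0.0397
```

Request:
{"method": "jog_arm", "body": {
  "targets": [
    [[0,0,-0.5],0,3],
    [[0,0,-2],0,3],
    [[0,0,-5],0,3],
    [[0,0,-8],0,3],
    [[0,0,-12],0,3],
    [[0,0,-16],0,3],
    [[0,0,-20],0,3],
    [[0,0,-23],0,3],
    [[0,0,-24],0,3],
    [[0,0,-24],0,3]
  ]
}}

```text
clock: 3.85
eef_pos: [0.5275, -0.3805, 0.3299]
eef_rot: [[0.987, 0.16, 0.002], [0.16, -0.987, -0.002], [0.001, 0.002, -1.0]]
ft_force: [-0.2, -0.4, -4.6]
gripper_width: 0.0399
```

Request:
{"method": "jog_arm", "body": {
  "targets": [
    [[0.1,-1.5,0],0.01,3],
    [[0.2,-5,0],0.03,3],
    [[0.4,-9,0],0.06,3],
    [[0.6,-13,0],0.08,3],
    [[0.8,-17,0],0.1,3],
    [[1,-21,0],0.12,3],
    [[1.1,-25,0],0.15,3],
    [[1.2,-29,0],0.17,3],
    [[1.4,-33,0],0.19,3],
    [[1.5,-37,0],0.21,3]
  ]
}}

```text
clock: 4.85
eef_pos: [0.4815, -0.0107, 0.3269]
eef_rot: [[0.999, -0.05, -0.003], [-0.05, -0.999, 0.001], [-0.003, -0.0, -1.0]]
ft_force: [0.9, 1.0, -4.0]
gripper_width: 0.04
```

Request:
{"method": "jog_arm", "body": {
  "targets": [
    [[0.1,-4,0],0.03,3],
    [[0.2,-8,0],0.05,3],
    [[0.3,-11.5,0],0.07,3],
    [[0.3,-14.5,0],0.08,3],
    [[0.3,-16,0],0.09,3],
    [[0.3,-16.5,0],0.09,3],
    [[0.3,-16.5,0],0.09,3],
    [[0.3,-16.5,0],0.09,3]
  ]
}}

```text
clock: 5.65
eef_pos: [0.4938, 0.1512, 0.328]
eef_rot: [[0.99, -0.139, -0.001], [-0.139, -0.99, -0.001], [-0.001, 0.001, -1.0]]
ft_force: [-0.1, -0.4, -3.1]
gripper_width: 0.0399
```

```bash
python3 - <<'E'
from h import *
c=grab('wrist'); s=observe(); print(s['clock'],s['eef_pos'],np.array(s['eef_rot']).round(4).tolist(),s['qpos'],s['ft_force'])
cv2.imwrite('pics/w2.png',c['pixels'])
E
```

```text
5.7 [0.49395426 0.15099151 0.3281921 ] [[0.9902, -0.1394, -0.0008], [-0.1394, -0.9902, -0.0004], [-0.0007, 0.0005, -1.0]] [ 1.68860702e-01  2.31871882e-01  1.65239919e+00 -2.69460350e-04
  1.25814092e+00  1.87963497e+00] [ 0.06536213 -0.14034753 -3.42146065]
```

View pics/w2.png

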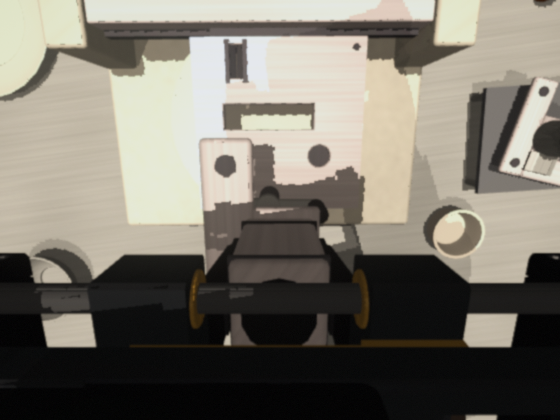

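Request:
{"method": "jog_arm", "body": {
  "targets": [
    [[-1.5,0,0],0,3],
    [[-3.5,0,0],0,3],
    [[-3.5,0,0],0,3],
    [[-3.5,0,0],0,3],
    [[-3.5,0,0],0,3]
  ]
}}

```text
clock: 6.2
eef_pos: [0.4597, 0.1564, 0.3288]
eef_rot: [[0.99, -0.139, 0.001], [-0.139, -0.99, -0.0], [0.001, -0.0, -1.0]]
ft_force: [-0.8, -0.4, -3.8]
gripper_width: 0.0402
```

```bash
python3 - <<'E'
from h import *
c=grab('wrist'); s=observe(); print(s['clock'],s['eef_pos'],np.array(s['eef_rot']).round(4).tolist(),s['ft_force'])
cv2.imwrite('pics/w3.png',cv2.resize(c['pixels'][0:250,150:400],None,fx=2.4,fy=2.4,interpolation=cv2.INTER_NEAREST))
import pickle; pickle.dump({k:c[k] for k in('pixels','Rw','o','cx','cy','fx','fy','P','range_z')},open('w3.pkl','wb'))
E
```

```text
6.25 [0.45976316 0.1563804  0.32863419] [[0.9903, -0.1392, 0.0002], [-0.1392, -0.9903, -0.0001], [0.0002, 0.0001, -1.0]] [-0.88046731 -1.10507027 -4.38189419]
```

View pics/w3.png

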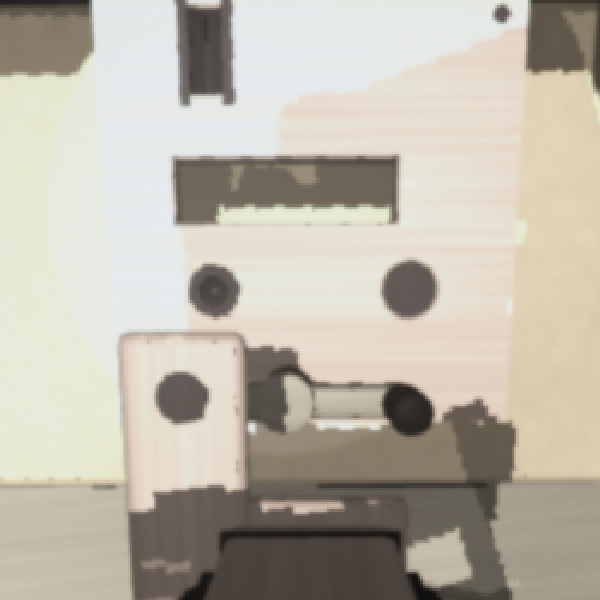

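```bash
python3 - <<'E'
from h import *
import pickle; c=pickle.load(open('w3.pkl','rb')); g=c['pixels'].max(2).astype(np.uint8)
def blob(u,v,r,z,t=None,rr=None):
    u,v=int(u),int(v); w=g[max(0,v-r):v+r+1,u-r:u+r+1]; t=t or (int(np.percentile(w,5))+int(np.percentile(w,90)))/2
    k,l,st,ce=cv2.connectedComponentsWithStats((w<t).astype(np.uint8)); i=1+st[1:,4].argmax(); 
    m=(l==i).astype(np.uint8); cs,_=cv2.findContours(m,0,2); h=cv2.convexHull(cs[0]); x,y,ww,hh=cv2.boundingRect(h); M=cv2.moments(h)
    q=np.array([M['m10']/M['m00']+u-r,M['m01']/M['m00']+max(0,v-r)]); print(st[i],q.round(2),(ww,hh)); return ray(c,*q,z)[:2]
s=lambda x,y:(150+x/2.4,y/2.4)
C=blob(*s(213,290),14,.1635); F=blob(*s(410,289),14,.1635)
K=blob(*s(408,405),11,.246,60); 
# groove
rows=g[8:36,220:252].astype(int); prof=rows.mean(0); print(prof.round().astype(int))
col=g[0:60,236]; print(col)
tz=.3287-.019-.062+.028; H=blob(*s(182,398),14,tz)
e=C-F; yaw=np.arctan2(-e[0],e[1]); print('C',C,'F',F,'K',K,'dist',np.linalg.norm(e),'yaw',yaw,'H',H)
a=-.1393;R=np.array([[np.cos(a),-np.sin(a)],[np.sin(a),np.cos(a)]]); 
print('grip by foot mark',H-R@[.05,.03], 'deckZ',np.nanmedian(c['P'][95:110,250:300,2]))
for a in(-.1393,yaw):
    R=np.array([[np.cos(a),-np.sin(a)],[np.sin(a),np.cos(a)]]); print('seat',C-R@[-.038,.03],F-R@[-.038,-.05])
# deck edges
P=c['P'][...,2]; m=(abs(P-.1635)<.004); 
for v in (5,20,70,90,110): u=np.nonzero(m[v])[0]; print(v,ray(c,u.min()-.5,v,.1635)[:2],ray(c,u.max()+.5,v,.1635)[:2])
E
```

```text
[  5   4  21  22 352] [238.64 120.48] (21, 22)
[  3   2  23  24 423] [319.99 119.8 ] (23, 24)
[  1   3  20  20 290] [319.2  170.02] (20, 20)
[234 234 231 207 155 118 108 101  84  72  71  73  73  73  72  74  80  81
  80  80  79  82  95 105 109 119 161 216 232 235 235 235]
[226 217 189 129  87  76  72  69  68  68  68  69  68  69  69  70  71  75
  81  84  83  84  84  86  87  87  85  84  86  85  87  86  88  88  88  87
  88  91 113 168 216 231 233 233 233 233 233 233 233 233 234 236 236 236
 235 234 233 233 233 233]
[  4   4  22  21 370] [225.27 165.22] (22, 21)
C [0.54141618 0.18516357] F [0.53093332 0.10635577] K [0.49385126 0.1210801 ] dist 0.07950195113187296 yaw -0.13224179780800147 H [0.51006359 0.18630303]
grip by foot mark [0.45638242 0.16353613] deckZ 0.1633001358505854
seat [0.5748826  0.15017787] [0.57550773 0.15059514]
seat [0.5751287  0.15041495] [0.57519437 0.15090865]
5 [0.66540327 0.34508777] [ 0.61037655 -0.04431812]
20 [0.63480432 0.21542122] [0.6118568  0.05302948]
70 [0.59287015 0.22138953] [0.56991262 0.05892773]
90 [0.57515757 0.22313771] [0.55227612 0.06121465]
110 [0.55707154 0.22589668] [0.53413263 0.06356731]
```

```bash
python3 - <<'E'
from h import *
import pickle; c=pickle.load(open('w3.pkl','rb'))
H=ray(c,225.27,165.22,.3137)[:2]; print('depth z',c['P'][172-30:172-22,218:235,2].mean())
a=-.1393;R=np.array([[np.cos(a),-np.sin(a)],[np.sin(a),np.cos(a)]]); print(H-R@[.05,.03])
for v in (10,20,30):
  print('groove',[ray(c,u,v,.1635)[:2] for u in (235.5,)])
G=ray(c,235.55,20.5,.1635)[:2]; C=np.array([.5414,.1852]); d=G-C; print(np.linalg.norm(d),np.arctan2(d[1],d[0]))
E
```

```text
depth z 0.3125629720366505
[0.45966325 0.15689136]
groove [array([0.63682612, 0.17161999])]
groove [array([0.62881248, 0.17301901])]
groove [array([0.62068992, 0.17443705])]
0.0878476486413902 -0.13881753084176537
```

Request:
{"method": "jog_arm", "body": {
  "targets": [
    [[2,-0.2,0],0,3],
    [[5,-0.4,0],0,3],
    [[8,-0.7,0],0,3],
    [[10.5,-0.9,0],0,3],
    [[11.5,-1.0,0],-0.003,3],
    [[11.5,-1.0,2],-0.003,3],
    [[11.5,-1.0,5],-0.003,3],
    [[11.5,-1.0,8],-0.003,3],
    [[11.5,-1.0,9.5],-0.003,3],
    [[11.5,-1.0,10],-0.003,3]
  ]
}}

```text
clock: 7.25
eef_pos: [0.5739, 0.1504, 0.2268]
eef_rot: [[0.991, -0.136, -0.003], [-0.136, -0.991, -0.001], [-0.003, 0.001, -1.0]]
ft_force: [0.5, -0.3, -3.1]
gripper_width: 0.0402
```

Request:
{"method": "jog_arm", "body": {
  "targets": [
    [[0,0,0.5],0,3],
    [[0,0,1],0,3],
    [[0,0,1.2],0,3],
    [[0,0,1.2],0,3],
    [[0,0,1.2],0,3]
  ]
}}

```text
clock: 7.75
eef_pos: [0.575, 0.1506, 0.2171]
eef_rot: [[0.991, -0.136, 0.001], [-0.136, -0.991, 0.0], [0.001, -0.0, -1.0]]
ft_force: [-0.1, -0.2, -3.9]
gripper_width: 0.0403
```

```bash
cat > st.py <<'E'
from h import *
F=[];X=[]
for i in range(4):
    c=read_camera('wrist'); s=observe(); F.append(s['ft_force']);X.append(s['eef_pos'])
R=np.array(s['eef_rot']); print(s['clock'],'tcp',np.mean(X,0).round(5),'F',np.mean(F,0).round(2),'T',np.round(s['torque'],2),'yaw',np.arctan2(R[1,0],R[0,0]).round(4),'w',s['gripper_width'])
print('tool-axis F',(np.mean(F,0)@R).round(2))
cv2.imwrite('pics/last.png',c['pixels'])
E
python3 st.py
```

```text
7.95 tcp [0.57492 0.15058 0.21694] F [-0.04 -0.19 -4.18] T [ 0.01 -0.01 -0.02] yaw -0.1362 w 0.04000649879976762
tool-axis F [-0.02  0.19  4.18]
```

Request:
{"method": "jog_arm", "body": {
  "targets": [
    [[0,0,0.3],0,3],
    [[0,0,0.6],0,3],
    [[0,0,0.8],0,3],
    [[0,0,0.8],0,3],
    [[0,0,0.8],0,3]
  ]
}}

```text
clock: 8.45
eef_pos: [0.5748, 0.1506, 0.2085]
eef_rot: [[0.991, -0.136, -0.0], [-0.136, -0.991, -0.0], [-0.0, 0.0, -1.0]]
ft_force: [-0.9, 1.0, -3.8]
gripper_width: 0.0396
```

Request:
{"method": "jog_arm", "body": {
  "targets": [
    [[0,0,0.1],0,3],
    [[0,0,0.15],0,3],
    [[0,0,0.15],0,3],
    [[0,0,0.15],0,3]
  ]
}}

```text
clock: 8.85
eef_pos: [0.5748, 0.1506, 0.2071]
eef_rot: [[0.991, -0.136, 0.0], [-0.136, -0.991, -0.0], [0.0, 0.0, -1.0]]
ft_force: [-0.4, 0.4, -3.4]
gripper_width: 0.0402
```

```bash
python3 st.py
```

```text
9.05 tcp [0.57483 0.15056 0.20715] F [-0.39  0.19 -3.94] T [-0.02 -0.03  0.01] yaw -0.1362 w 0.039706998644690315
tool-axis F [-0.41 -0.14  3.94]
```

Request:
{"method": "jog_arm", "body": {
  "targets": [
    [[0,0,0.05],0,3],
    [[0,0,0.1],0,3],
    [[0,0,0.1],0,3],
    [[0,0,0.1],0,3]
  ]
}}

```text
clock: 9.45
eef_pos: [0.5748, 0.1506, 0.206]
eef_rot: [[0.991, -0.136, -0.0], [-0.136, -0.991, -0.0], [-0.0, 0.0, -1.0]]
ft_force: [0.9, -0.5, -3.8]
gripper_width: 0.0401
```

```bash
python3 st.py
```

```text
9.65 tcp [0.57482 0.15056 0.20611] F [ 0.44 -0.28 -3.72] T [ 0.02 -0.01  0.03] yaw -0.1362 w 0.04000667792359796
tool-axis F [0.47 0.22 3.72]
```

Request:
{"method": "jog_arm", "body": {
  "targets": [
    [[0,0,0.05],0,3],
    [[0,0,0.1],0,3],
    [[0,0,0.1],0,3],
    [[0,0,0.1],0,3]
  ]
}}

```text
clock: 10.05
eef_pos: [0.5748, 0.1505, 0.2051]
eef_rot: [[0.991, -0.136, -0.0], [-0.136, -0.991, -0.0], [0.0, 0.0, -1.0]]
ft_force: [0.1, -0.3, -4.0]
gripper_width: 0.04
```

```bash
python3 st.py
```

```text
10.25 tcp [0.57482 0.15057 0.20511] F [-0.27 -0.07 -3.95] T [ 0.06 -0.   -0.01] yaw -0.1362 w 0.03980110368520585
tool-axis F [-0.26  0.11  3.95]
```

Request:
{"method": "jog_arm", "body": {
  "targets": [
    [[0,0,0.03],0,3],
    [[0,0,0.06],0,3],
    [[0,0,0.06],0,3],
    [[0,0,0.06],0,3]
  ]
}}

```text
clock: 10.65
eef_pos: [0.5748, 0.1506, 0.2045]
eef_rot: [[0.991, -0.136, 0.0], [-0.136, -0.991, -0.0], [0.0, 0.0, -1.0]]
ft_force: [-0.3, -0.3, -3.3]
gripper_width: 0.0401
```

```bash
python3 st.py
```

```text
10.85 tcp [0.5748  0.15055 0.2045 ] F [ 0.21 -0.12 -4.2 ] T [ 0.05 -0.03  0.02] yaw -0.1362 w 0.039916996003784136
tool-axis F [0.22 0.09 4.2 ]
```

Request:
{"method": "jog_arm", "body": {
  "targets": [
    [[0,0,0.02],0,3],
    [[0,0,0.05],0,3],
    [[0,0,0.05],0,3],
    [[0,0,0.05],0,3]
  ]
}}

```text
clock: 11.25
eef_pos: [0.5749, 0.1505, 0.2042]
eef_rot: [[0.991, -0.136, 0.0], [-0.136, -0.991, -0.0], [0.0, 0.0, -1.0]]
ft_force: [0.9, -0.6, -1.2]
gripper_width: 0.04
```

```bash
python3 st.py
```

```text
11.45 tcp [0.57489 0.15054 0.20419] F [-0.81 -0.51  0.58] T [-0.03  0.07  0.03] yaw -0.1362 w 0.0398978396516778
tool-axis F [-0.73  0.62 -0.59]
```

Request:
{"method": "jog_arm", "body": {
  "targets": [
    [[0,0,0.02],0,3],
    [[0,0,0.04],0,3],
    [[0,0,0.04],0,3],
    [[0,0,0.04],0,3]
  ]
}}

```text
clock: 11.85
eef_pos: [0.5749, 0.1505, 0.204]
eef_rot: [[0.991, -0.136, 0.001], [-0.136, -0.991, -0.0], [0.001, -0.0, -1.0]]
ft_force: [-1.1, -1.4, 5.6]
gripper_width: 0.04
```

```bash
python3 st.py
```

```text
12.05 tcp [0.57493 0.15053 0.20405] F [-1.23 -1.96  5.07] T [-0.03  0.43  0.09] yaw -0.1362 w 0.04030300767777997
tool-axis F [-0.95  2.11 -5.08]
```

Request:
{"method": "jog_arm", "body": {
  "targets": [
    [[-0.01,0.02,0],0,3],
    [[-0.02,0.04,0],0,3],
    [[-0.02,0.04,0],0,3],
    [[-0.02,0.04,0],0,3]
  ]
}}

```text
clock: 12.45
eef_pos: [0.5749, 0.1503, 0.2039]
eef_rot: [[0.991, -0.136, 0.001], [-0.136, -0.991, 0.0], [0.001, -0.0, -1.0]]
ft_force: [1.5, 0.1, 5.7]
gripper_width: 0.04
```

```bash
python3 st.py
```

```text
12.65 tcp [0.57487 0.15025 0.20384] F [ 1.52 -0.86  4.66] T [ 0.22 -0.07 -0.01] yaw -0.1363 w 0.03976720568912616
tool-axis F [ 1.63  0.65 -4.66]
```

Request:
{"method": "jog_arm", "body": {
  "targets": [
    [[0.01,0.01,0],0,3],
    [[0.015,0.02,0.03],0,3],
    [[0.015,0.02,0.03],0,3],
    [[0.015,0.02,0.03],0,3]
  ]
}}

```text
clock: 13.05
eef_pos: [0.5749, 0.1501, 0.2037]
eef_rot: [[0.991, -0.136, 0.001], [-0.136, -0.991, 0.0], [0.001, -0.0, -1.0]]
ft_force: [-0.1, -0.4, 7.4]
gripper_width: 0.0397
```

```bash
python3 st.py
```

```text
13.25 tcp [0.57493 0.15013 0.20371] F [-0.03 -0.73  6.81] T [ 0.33  0.15 -0.02] yaw -0.1362 w 0.03985631891486503
tool-axis F [ 0.07  0.73 -6.81]
```

Request:
{"method": "jog_arm", "body": {
  "targets": [
    [[0,0,0],0,3],
    [[0,0,0],0,3],
    [[0,0,0],0,4.3],
    [[0,0,0],0,5],
    [[0,0,0],0,6],
    [[0,0,0],0,7],
    [[0,0,0],0,8],
    [[0,0,0],0,8],
    [[0,0,0],0,8]
  ],
  "force": 4
}}

```text
clock: 14.15
eef_pos: [0.5747, 0.15, 0.2033]
eef_rot: [[0.991, -0.136, 0.0], [-0.136, -0.991, -0.0], [0.0, 0.0, -1.0]]
ft_force: [1.2, -0.1, 0.1]
gripper_width: 0.0789
```

```bash
python3 st.py; python3 - <<'E'
import cv2; cv2.imwrite('pics/w4.png',cv2.imread('pics/last.png'))
E
```

```text
14.35 tcp [0.57468 0.14996 0.2033 ] F [-0.28  0.12  0.3 ] T [ 0.03 -0.01  0.04] yaw -0.1361 w 0.08006470863902893
tool-axis F [-0.29 -0.09 -0.3 ]
```

View pics/w4.png

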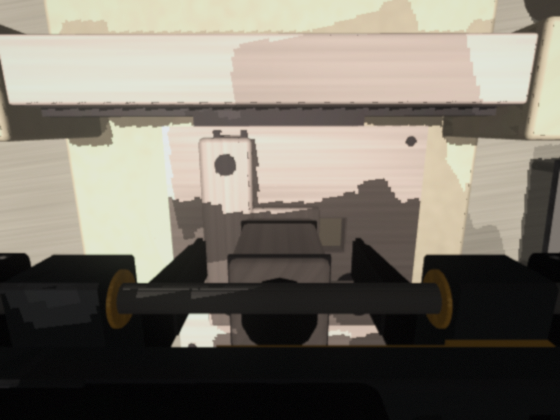

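Request:
{"method": "jog_arm", "body": {
  "targets": [
    [[0,0,-1],0,8],
    [[0,0,-4],0,8],
    [[0,0,-8],0,8],
    [[0,0,-12.5],0,8],
    [[-4,0,-12.5],0,8],
    [[-8,0,-12.5],0,8],
    [[-11.5,0,-12.5],0,8],
    [[-11.5,0,-12.5],0,8],
    [[-11.5,0,-12.5],0,8],
    [[-11.5,0,-12.5],0,8]
  ]
}}

```text
clock: 15.35
eef_pos: [0.4616, 0.1656, 0.3287]
eef_rot: [[0.991, -0.136, 0.001], [-0.136, -0.991, 0.0], [0.001, -0.0, -1.0]]
ft_force: [0.4, -1.1, -0.2]
gripper_width: 0.0799
```

```bash
python3 st.py; python3 - <<'E'
from h import *
c=grab('wrist'); cv2.imwrite('pics/w5.png',c['pixels'][:300]); P=c['P']
import pickle; pickle.dump({k:c[k] for k in('pixels','Rw','o','cx','cy','fx','fy','P','range_z')},open('w5.pkl','wb'))
E
```

```text
15.55 tcp [0.46149 0.16544 0.32814] F [ 0.1  -0.58  0.1 ] T [0.05 0.02 0.03] yaw -0.1367 w 0.08001768799000136
tool-axis F [ 0.18  0.56 -0.1 ]
```

View pics/w5.png

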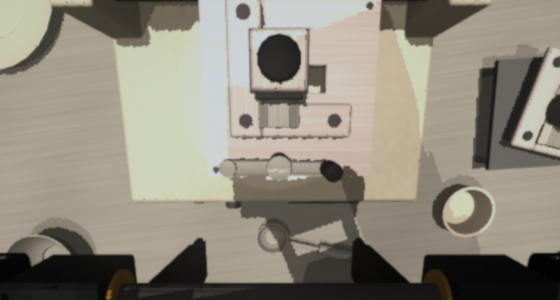

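```bash
python3 - <<'E'
from h import *
import pickle; c=pickle.load(open('w5.pkl','rb')); P=c['P']; g=c['pixels'].max(2)
for n,u,v in(('G',242,30),('C',236,121),('C2',247,131),('F',345,120),('F2',320,132),('mid',310,131)):
    print(n,np.median(P[v-3:v+4,u-3:u+4,2]).round(4))
out=[]
for u,v in((247,121),(242,11),(334,120)):
    w=g[v-9:v+10,u-9:u+10]; m=w<(int(w.min())+int(np.percentile(w,80)))/2
    k,l,st,ce=cv2.connectedComponentsWithStats(m.astype(np.uint8)); l0=l[9,9]; out.append(ray(c,*(ce[l0]+[u-9,v-9]),.188)[:2])
C,G,F=out;d=G-C;e=C-F;print(out,'yaw',np.arctan2(d[1],d[0]),np.arctan2(-e[0],e[1]),np.linalg.norm(d),np.linalg.norm(e))
a=-.136;R=np.array([[np.cos(a),-np.sin(a)],[np.sin(a),np.cos(a)]]); grip=np.mean([p-R@np.array(q) for p,q in((C,(-.038,.03)),(G,(.05,.03)),(F,(-.038,-.05)))],0); print('grip',grip)
m=np.zeros_like(g,bool);m[155:187,318:346]=1;m&=(g<70)&(P[...,2]>.2);v,u=np.nonzero(m);print(m.sum(),'knob',ray(c,u.mean(),v.mean(),.24),np.nanmax(P[m][:,2]))
print('pivot',ray(c,279,166,.222)[:2],'expected',grip+R@[-.078,0], 'z',P[160:172,275:283,2].mean(), 'arm z',P[167,300:312,2])
E
```

```text
G nan
C 0.188
C2 0.1878
F 0.1877
F2 0.1879
mid nan
[array([0.54112742, 0.18556231]), array([0.62837823, 0.17370301]), array([0.53051752, 0.10626387])] yaw -0.13509411815262415 -0.1330071577207404 0.08805309111868154 0.08000508578973728
grip [0.5748091  0.15069881]
351 knob [0.49289083 0.12059776 0.24      ] 0.24762993489287738
pivot [0.50012066 0.16057602] expected [0.49752933 0.16127414] z nan arm z [0.21331897 0.21418425 0.21398571 0.21430641 0.21413383 0.21388146
 0.2144542  0.2146109  0.21494543 0.2148537  0.2135089  0.21374609]
```

Request:
{"method": "jog_arm", "body": {
  "targets": [
    [[2,2,0],-0.15,5],
    [[3.7,4.1,0],-0.3,5],
    [[3.7,4.1,0],-0.45,5],
    [[3.7,4.1,0],-0.6,5],
    [[3.7,4.1,0],-0.75,5],
    [[3.7,4.1,3],-0.785,5],
    [[3.7,4.1,6],-0.785,5],
    [[3.7,4.1,8.5],-0.785,5],
    [[3.7,4.1,8.5],-0.785,5],
    [[3.7,4.1,8.5],-0.785,5]
  ]
}}

```text
clock: 16.6
eef_pos: [0.4923, 0.1199, 0.2437]
eef_rot: [[0.797, 0.604, -0.0], [0.604, -0.797, -0.0], [-0.0, -0.0, -1.0]]
ft_force: [0.8, 0.2, 0.9]
gripper_width: 0.05
```

Request:
{"method": "jog_arm", "body": {
  "targets": [
    [[0,0,1],0,5],
    [[0,0,1.8],0,5],
    [[0,0,1.9],0,5],
    [[0,0,1.9],0,5]
  ]
}}

```text
clock: 17.0
eef_pos: [0.4918, 0.12, 0.2243]
eef_rot: [[0.797, 0.604, -0.0], [0.604, -0.797, -0.0], [-0.0, -0.0, -1.0]]
ft_force: [-0.3, 0.4, 0.1]
gripper_width: 0.05
```

Request:
{"method": "jog_arm", "body": {
  "targets": [
    [[0,0,0],0,2],
    [[0,0,0],0,1],
    [[0,0,0],0,1],
    [[0,0,0],0,1],
    [[0,0,0],0,1],
    [[0,0,0],0,1],
    [[0,0,0],0,1],
    [[0,0,0],0,1]
  ],
  "force": 12
}}

```text
clock: 17.8
eef_pos: [0.4919, 0.1197, 0.2244]
eef_rot: [[0.797, 0.604, 0.0], [0.604, -0.797, -0.0], [-0.0, 0.0, -1.0]]
ft_force: [0.1, -3.4, 1.2]
gripper_width: 0.0145
```

```bash
python3 st.py; python3 - <<'E'
import numpy as np
piv=np.array([.4975,.1608]); R=np.array([[.797,.604],[.604,-.797]])
k=np.array([.4918,.12]); a=-.136
c,s=np.cos(a),np.sin(a); Rp=np.array([[c,-s],[s,c]])
v=Rp.T@(k-piv); print(v,np.hypot(*v)); th0=np.arctan2(-v[0],-v[1]); print('th0',th0)
for th in np.linspace(th0,1.57,11):
    p=piv+Rp@(.042*np.array([-np.sin(th),-np.cos(th)])); print(round(th,2),(R.T@(p-k)*100).round(2))
E
```

```text
18.0 tcp [0.49191 0.11972 0.22437] F [ 0.45 -4.6   1.28] T [-0.96 -0.2  -0.02] yaw 0.6488 w 0.014360092085714584
tool-axis F [-2.42  3.93 -1.28]
[-0.00011566 -0.04119608] 0.04119623769229418
th0 0.0028074660826014944
0.0 [-0.06  0.06]
0.16 [-0.48 -0.44]
0.32 [-0.83 -1.01]
0.47 [-1.08 -1.61]
0.63 [-1.23 -2.25]
0.79 [-1.28 -2.91]
0.94 [-1.23 -3.56]
1.1 [-1.08 -4.2 ]
1.26 [-0.83 -4.81]
1.41 [-0.48 -5.37]
1.57 [-0.06 -5.87]
```

Request:
{"method": "jog_arm", "body": {
  "targets": [
    [[-0.25,-0.2,0],0,1],
    [[-0.48,-0.44,0],0,1],
    [[-0.66,-0.73,0],0,1],
    [[-0.83,-1.01,0],0,1],
    [[-0.96,-1.31,0],0,1],
    [[-1.08,-1.61,0],0,1],
    [[-1.16,-1.93,0],0,1],
    [[-1.23,-2.25,0],0,1],
    [[-1.28,-2.91,0],0,1],
    [[-1.28,-2.91,0],0,1]
  ]
}}

```text
clock: 19.0
eef_pos: [0.4634, 0.1355, 0.2241]
eef_rot: [[0.797, 0.604, -0.001], [0.604, -0.797, -0.0], [-0.001, -0.0, -1.0]]
ft_force: [-1.6, -2.8, 0.1]
gripper_width: 0.0145
```

```bash
python3 st.py
```

```text
19.2 tcp [0.46343 0.13546 0.2241 ] F [-3.53 -2.5   0.9 ] T [-0.48  0.75 -0.03] yaw 0.6488 w 0.014477116356357001
tool-axis F [-4.33 -0.15 -0.9 ]
```

Request:
{"method": "jog_arm", "body": {
  "targets": [
    [[0,-0.33,0],0,1],
    [[0.03,-0.65,0],0,1],
    [[0.1,-0.97,0],0,1],
    [[0.18,-1.3,0],0,1],
    [[0.3,-1.6,0],0,1],
    [[0.43,-1.92,0],0,1],
    [[0.6,-2.2,0],0,1],
    [[0.78,-2.48,0],0,1],
    [[1.0,-2.75,0],0,1],
    [[1.18,-2.96,0],0,1]
  ]
}}

```text
clock: 20.2
eef_pos: [0.4559, 0.1655, 0.2241]
eef_rot: [[0.797, 0.604, 0.0], [0.604, -0.797, -0.001], [-0.001, 0.001, -1.0]]
ft_force: [-0.1, -9.4, -0.8]
gripper_width: 0.0146
```

```bash
python3 st.py
```

```text
20.4 tcp [0.45586 0.16607 0.22415] F [ 0.39 -2.92 -2.27] T [-0.55 -0.3  -0.12] yaw 0.6487 w 0.0142625344111267
tool-axis F [-1.45  2.56  2.27]
```

Request:
{"method": "jog_arm", "body": {
  "targets": [
    [[0,0,0],0,2],
    [[0,0,0],0,3.5],
    [[0,0,0],0,5],
    [[0,0,0],0,5],
    [[0,0,-2],0,5],
    [[0,0,-5],0,5],
    [[0,0,-9],0,5],
    [[0,0,-12],0,5],
    [[-2,0,-12],0,5],
    [[-2,0,-12],0,5]
  ]
}}

```text
clock: 21.4
eef_pos: [0.4387, 0.1536, 0.3451]
eef_rot: [[0.797, 0.604, 0.001], [0.604, -0.797, 0.0], [0.001, 0.001, -1.0]]
ft_force: [0.7, 0.6, -0.8]
gripper_width: 0.0501
```

```bash
python3 st.py; python3 - <<'E'
from h import *
c=grab('wrist'); cv2.imwrite('pics/w6.png',c['pixels'][:330]); 
import pickle; pickle.dump({k:c[k] for k in('pixels','Rw','o','cx','cy','fx','fy','P','range_z')},open('w6.pkl','wb'))
E
```

```text
21.6 tcp [0.43968 0.15413 0.34415] F [ 0.12  0.34 -0.39] T [-0.03 -0.06  0.02] yaw 0.6487 w 0.04992782053460217
tool-axis F [ 0.31 -0.2   0.39]
```

View pics/w6.png

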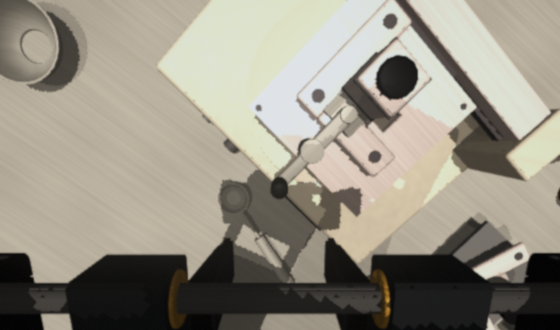

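```bash
python3 - <<'E'
from h import *
import pickle; c=pickle.load(open('w6.pkl','rb')); P=c['P']; g=c['pixels'].max(2)
out=[]
for u,v in((318,96),(390,20),(374,157)):
    w=g[v-9:v+10,u-9:u+10]; m=w<(int(w.min())+int(np.percentile(w,80)))/2
    k,l,st,ce=cv2.connectedComponentsWithStats(m.astype(np.uint8)); l0=l[9,9]; out.append(ray(c,*(ce[l0]+[u-9,v-9]),.188)[:2])
    z=P[v-12:v+13,u-12:u+13,2]; z=z[(z>.178)&(z<.2)]; print('flange z',np.median(z),len(z))
C,G,F=out;d=G-C;e=C-F;print('yaw',np.arctan2(d[1],d[0]),np.arctan2(-e[0],e[1]),np.linalg.norm(d),np.linalg.norm(e))
k=ray(c,279,188,.244)[:2];p=ray(c,311,150,.22)[:2];v=k-p;a=-.135
print('clamp',k,p,np.hypot(*v),'angle from -x',np.arctan2(v[1],v[0])-a)
E
```

```text
flange z 0.1878644489532145 620
flange z 0.18765797790734162 619
flange z 0.18763112515658556 606
yaw -0.1330100865385216 -0.13438471331665955 0.087755969352089 0.08000088142799607
clamp [0.45749309 0.16747619] [0.49780609 0.16287581] 0.040574639848454275 angle from -x 3.1629676877065815
```

```bash
python3 -c "
from station import *
print(close_job(), observe()['clock'])"
```

```text
the job is handed in; nothing more can be done
the job is handed in; nothing more can be done
```

The square-bodied head is seated in the carriage with all three feet home, the spring clamp is closed over its pad, and I have handed the job in. No verdict was reported.

- **Seating:** I lowered the head in steps of 1.5 mm and less, until contact at about 0.6 mm above the home height. I then followed the side forces until it settled. The most the wrist measured while seating was about 11 N, against the 35 N limit.
- **Clamp:** I gripped the knob, swung it round to its closed position, then opened the fingers and moved clear.

Last checks, after the clamp was closed and the arm was clear:

| Check | Measured | Expected |
|---|---|---|
| Flange top at the three feet | 187.6–187.9 mm | 188 mm when home |
| Head turn | −0.133 to −0.134 rad | Printer about −0.136 rad |
| Clamp angle | About 1.55 rad | Above 1.35 rad |
| Force on the tool | About 0.5 N (noise) | None |
| Clock | About 21.7 s | Under 72 s |

- **Other objects:** I planned the paths clear of the other head, bottles, jar, ramekin and bowl and felt no contact. I did not measure their positions again at the end.
- **Early slip, corrected:** One position estimate for the held head came out 7 mm wrong because of a sign error in my height calculation. Once corrected, the head sat within 0.5 mm of where the hand was. No other checks disagreed.

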